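Dump the filter cores from the tipping skip

TASK

Push the clear tipping skip over, past its spring catch, so that the three filter cores drop into the wire-mesh tray; then ease it slowly back upright until it clicks into the catch, press it firmly home on its stop with the fingers (about 15 N for a moment, never over 40 N), and let go so that it stays there by itself. Do not let the skip fly back fast, and leave the jar, the power pack and the cardboard reel where they are.

Things in the scene. Friction and masses are not known exactly. Their poses are not given: they have to be found in the camera images.
- rig: Fixed stand; origin on the table below the hinge, axes as hinge. Pine baseboard 420 x 220 x 18 mm, reaching 125 mm behind the hinge (-x) and 295 mm ahead; two pine cheeks, 60 mm long in x, 18 mm thick, 75 to 93 mm either side of the middle, tops 25 mm above the hinge. It stays put, but each episode has it elsewhere and turned.
- hinge (a point): Middle of the skip's hinge axis, 210 mm above the table, fixed to the rig. Axes: x level, towards the mesh tray (the way the skip dumps); y level, along the hinge axis; z up.
- skip (a joint): Tip angle of the skip, rad: 0 = upright, on its stop, held by the catch; 1.7 = fully tipped onto its other stop, mouth over the tray. Grows as the skip's top moves along hinge +x. Upright, push it over at the deck's rear edge, which swings forward and up at 45 degrees: rise with it, or friction jams it. Tipped, the deck's top is a steep face towards hinge +x, to push back along its arc and, near upright, press down.
- lip (a point): Mid-point of the chute lip of the skip, turning with it: 128 mm ahead of the hinge and 31 mm above it when upright. The skip is a clear plastic trough, about 0.4 kg, 124 mm wide: floor 30 mm below the hinge, upright back wall 37 mm behind the hinge, front wall rising 40 degrees from level to the lip.
- deck (a point): Point on the flat top of the skip's pine deck, turning with the skip: 65 mm behind and 88 mm above the hinge when upright, mid-width, 20 mm from the rear edge; z = outward normal of the top. The deck is 120 mm wide, 18 mm thick, from 85 mm behind to 10 mm ahead of the hinge when upright, and overhangs the back wall by 48 mm.
- catch (a point): Nose of one spring plunger, in the top of a cheek, 41 mm above the hinge; the other is mirrored. Pins on the skip ride over them: the bump peaks at 0.21 rad tip angle, ends at 0.45, and takes up to 0.5 N m (5 to 9 N at the deck's rear) to pass, either way. Beyond it gravity tips the skip over, full or empty (about 0.1 N m). Let go above about 0.2 rad it falls back to tipped; below, the catch draws it to 0.
- tray_floor (a point): Centre of the floor of the dark wire-mesh tray fixed on the rig (285 mm along x, 142 mm along y, walls 60 mm high, floor 22 mm above the table); axes as for hinge.
- core0_center (a point): Centre of a loose ribbed white filter core, a cylinder 33 mm in diameter, 60 mm long, about 60 g; it starts standing in the skip. Its z is the cylinder's axis.
- core1_center (a point): Centre of a loose ribbed white filter core, a cylinder 33 mm in diameter, 60 mm long, about 60 g; it starts standing in the skip. Its z is the cylinder's axis.
- core2_center (a point): Centre of a loose ribbed white filter core, a cylinder 33 mm in diameter, 60 mm long, about 60 g; it starts standing in the skip. Its z is the cylinder's axis.
- jar_center (a point): Centre of a bystander: glass jar with a white lid, 64 mm diameter, 90 mm high, beside the rig.
- pack_center (a point): Centre of a bystander: grey power pack, 120 x 75 x 45 mm, beside the rig.
- reel_center (a point): Centre of a bystander: cardboard reel lying flat, 90 mm diameter, 30 mm high, beside the rig.

How it is judged (in metres and radians):
On the way, in this order (a step that is already met when the one before it is completed fails the run):
1. the skip is tipped over (beyond 1.4 rad) and all three cores lie in the tray (value of joint skip above 1.4 rad and x of core0_center in the frame of tray_floor between -0.138 and 0.138 m and y of core0_center in the frame of tray_floor between -0.068 and 0.068 m and z of each of core0_center, core1_center, core2_center in the frame of tray_floor below 0.075 m and x of core1_center in the frame of tray_floor between -0.138 and 0.138 m and y of core1_center in the frame of tray_floor between -0.068 and 0.068 m and x of core2_center in the frame of tray_floor between -0.138 and 0.138 m and y of core2_center in the frame of tray_floor between -0.068 and 0.068 m), for 0.2 s.
2. upright again, the skip is pressed home against its stop with more than 3 N (value of joint skip below 0.05 rad and contact force between the fingers and skip above 3 N), for 0.1 s.
At the end, for the whole second after the job is handed in: The skip is upright in its catch (within 0.05 rad) and still, all three cores lie at rest inside the tray, and the robot is clear (value of joint skip below 0.05 rad and velocity of joint skip between -0.1 and 0.1 rad/s and x of core0_center in the frame of tray_floor between -0.138 and 0.138 m and y of core0_center in the frame of tray_floor between -0.068 and 0.068 m and z of each of core0_center, core1_center, core2_center in the frame of tray_floor below 0.075 m and x of core1_center in the frame of tray_floor between -0.138 and 0.138 m and y of core1_center in the frame of tray_floor between -0.068 and 0.068 m and x of core2_center in the frame of tray_floor between -0.138 and 0.138 m and y of core2_center in the frame of tray_floor between -0.068 and 0.068 m and linear speed of each of core0, core1, core2 below 0.05 m/s); the robot touches nothing.
It fails at once if the skip flies back faster than 2.5 rad/s (before the catch takes it) (velocity of joint skip below -2.5 rad/s and value of joint skip between 0.3 and 1.5 rad).
It fails at once if the skip is pushed or rammed with more than 40 N (contact force between any of the fingers, the arm and skip above 40 N).
It fails at once if a bystander is moved by more than 30 mm (distance of any of jar_center, pack_center, reel_center from where it was at the start of the episode above 0.03 m).
It also fails if it takes over 58 s, if anything falls off the work surface, if the arm or the gripper's body presses on something with over 40 N, if the wrist force passes 120 N, or if a joint passes its speed limit or range.

ROBOT

A 6-joint arm with a two-finger parallel gripper is mounted at the origin on the work surface. World frame = base frame: x ahead of the robot, y to its left, z up, the work surface at z = 0. Lengths are in m, angles in degrees, forces in N, time in s.
With the tool pointing down it reaches from about 0.35 to 0.875 m from the base axis. Payload 4.2 kg.
Tool frame: the origin (TCP) lies midway between the tips of the shut fingers; the grasp point (between the pads) lies r.grasp_offset behind it (r.grasp_offset is the distance from the TCP to the grasp point, in m); z points along the fingers, y is the direction in which the jaws open and shut (so a half turn about z gives the same grasp; the last joint's range is limited). The gripper opens to 87 mm and grips with 3 to 60 N. Pads are 19 mm wide; open, the fingers measure 117 mm over their backs; the gripper's body (75 mm by 190 mm) begins 51 mm behind the grasp point.
Start: joints at [-48.667, 22.042, 0.453, 0, -68.411, -14.817], TCP at [0.279, -0.559, 0.223] pointing down, gripper open.
Joint ranges: [-179.83, 179.83], [-69.29, 118.12], [-61.27, 80.66], [-181.25, 117.63], [-171.15, -9.14], [-177.46, 177.46]. Speed limits (degrees/s): [159.86, 159.86, 180, 180, 180, 180].

INTERFACE

Orientations are given as a 3x3 rotation matrix whose columns are the frame's x, y, z axes.
In Python, from station import sense, optics, r gives the robot as it stands. The module is installed in compiled form; this text tells all that it offers.
- The arm moves only by the tool servo_tool, never from a script. Its argument "deltas" is a list of rows, each an object with "slide": the shift along the tool's x, y, z in units of 25 mm (1.0 is 25 mm), a list of three; "spin": the turn about the tool's z in units of 8 degrees (1.0 is 8 degrees). A call has 1 to 10 rows; each row shifts and turns the pose as measured when the row begins, along the tool's axes as they then stand; what a row does not reach is not made up. A row lasts 1/10 s, in which the tool goes at most 50 mm and 8.59 degrees, less where a joint would pass 70% of its speed; a pose out of reach is approached as far as the arm can. A call is refused whole if a number of a shift passes 1 or a number of a turn 1, either way. A call with a gripper value outside its range is refused whole. "gripper" is the closure in counts, from 0 (fully open) to 255 (shut), set as the call begins (left out, the last holds). The fingers move at their own pace and stop on an object; the grip force is fixed at half the most. Time passes only in rows, so rows that do not move let the fingers close. It gives the time, the measured TCP pose, the force and the opening at its end, in the units of the state.
- sense(): the state, without advancing time (a new reading comes with each control period).
- optics.capture(name): name is "scene" or "top" or "wrist"; returns a dict with "frame" (420x560x3 uint8, red, green, blue), "camera_matrix" (3x3 intrinsics, pixels), "k1" (the pictures are not rectified: a ray, as slopes to the right and down, at radius r is drawn at 1 + k1 r^2 times it, then the intrinsics apply), "eye" and "rotation" of the camera in the world. Camera axes: x right, y down, z forward; pixel columns grow to the right and rows downward; lengths in m; the calibration is good to about 2 mm. A picture is of the moment at which its call begins. There is no depth.
- r.finish_job(): hands the job in, once; it reports no verdict.
The state is a dict: "time_s": time; "joints": joint angles; "joint_velocities": joint speeds; "effort": joint torques, N m; "tcp_pos": TCP position; "ee_rot": TCP orientation; "wrist_force": force on the tool from outside, world axes, zero at the start; "moment": the same for the moment, N m; "gripper_width": opening from 0.0 (shut) to 1.0 (fully open).
Only numpy, scipy, OpenCV 4.12 (cv2) and the standard library are available. Lean on these libraries where they do the work, as an engineer would, in place of code of your own. Each camera call takes 0.05 s, during which the arm holds its last target.

## Working session

There is one attempt and no reset: what is moved stays moved. The work goes in short steps, Python scripts to look and compute and a tool call to move; the robot and the scene stay as the last step left them, time stands still between calls to the robot, and variables do not carry over. Pictures are saved under pics/ and viewed, and the job is handed in when it is done.

Besides the shell and the picture viewer there is one more tool, called after "Call:" as name([rows], argument=value, ...), one row to a line, values as JSON. servo_tool: Moves the arm, as the interface text tells. Its arguments: {"type":"object","properties":{"deltas":{"type":"array"},"gripper":{"type":"number"}},"required":["deltas"]}

```bash
mkdir -p pics; cat > h.py <<'E'
import numpy as np, cv2
from station import sense, optics, r
def cap(n,tag):
    c=optics.capture(n); cv2.imwrite(f'pics/{tag}.png',c['frame'][:,:,::-1]); return c
def ray(c,u,v):
    K=c['camera_matrix'];d=np.array([(u-K[0,2])/K[0,0],(v-K[1,2])/K[1,1]]);s=d.copy()
    for _ in range(30): s=d/(1+c['k1']*(s@s))
    R=np.array(c['rotation']);w=R@np.array([s[0],s[1],1]);return np.array(c['eye']),w/np.linalg.norm(w)
def onz(c,u,v,z):
    e,w=ray(c,u,v);return e+w*(z-e[2])/w[2]
def proj(c,P):
    K=c['camera_matrix'];p=np.array(c['rotation']).T@(np.array(P)-c['eye']);s=p[:2]/p[2];s=s*(1+c['k1']*(s@s));return np.array([K[0,0]*s[0]+K[0,2],K[1,1]*s[1]+K[1,2]])
E
python3 - <<'E'
from h import *
import pickle
print(sense(), r.grasp_offset)
d={}
for n in ['scene','top','wrist']:
    c=cap(n,n+'0');d[n]=c;print(n,c['eye'],np.round(c['rotation'],3).tolist(),c['camera_matrix'].tolist(),c['k1'])
pickle.dump(d,open('c0.pkl','wb'))
E
```

```text
{'time_s': 0.0, 'joints': array([-4.86656445e+01,  2.20905802e+01,  3.81218819e-01, -2.90002809e-02,
       -6.84118267e+01, -1.48163879e+01]), 'joint_velocities': array([-0.01738074,  0.01404172,  0.00461549,  0.06639463,  0.01020376,
        0.02949674]), 'effort': array([-3.31357096e-04, -3.90667069e+01,  1.87404621e+01,  4.21981305e+00,
        1.10390276e-02, -2.02127972e-04]), 'tcp_pos': array([ 0.27879982, -0.55870474,  0.22147132]), 'ee_rot': array([[-8.94877702e-01, -4.46310217e-01, -1.04352094e-03],
       [-4.46311429e-01,  8.94875691e-01,  1.89899018e-03],
       [ 8.62828039e-05,  2.16509930e-03, -9.99997652e-01]]), 'wrist_force': array([-1.07791633, -0.94240495, -0.04483249]), 'moment': array([-0.01913402,  0.04191311,  0.01619045]), 'gripper_width': 0.9975350442123566} 0.0187
scene [1.18078402 0.39940763 0.89434736] [[-0.576, 0.591, -0.564], [0.817, 0.432, -0.382], [0.017, -0.681, -0.732]] [[459.71797191240256, 0.0, 283.90386263416747], [0.0, 459.71797191240256, 212.76583039194168], [0.0, 0.0, 1.0]] -0.012712338409125922
top [0.55899712 0.02881442 1.07769168] [[-0.011, -0.997, 0.071], [-1.0, 0.013, 0.021], [-0.022, -0.071, -0.997]] [[545.4366618377297, 0.0, 278.63604453725213], [0.0, 545.4366618377297, 203.5614626647318], [0.0, 0.0, 1.0]] -0.10754293060249065
wrist [ 0.20521976 -0.59579774  0.38328966] [[-0.447, 0.853, 0.27], [0.894, 0.426, 0.138], [0.002, 0.303, -0.953]] [[348.6061988799066, 0.0, 275.82031683655146], [0.0, 348.6061988799066, 208.48599972166804], [0.0, 0.0, 1.0]] -0.05928276140389585
```

View pics/scene0.png

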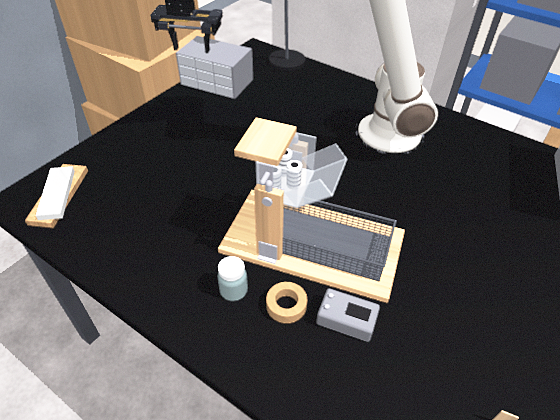

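View pics/top0.png

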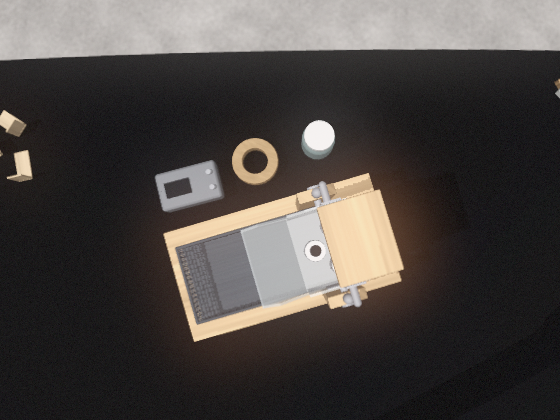

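```bash
python3 - <<'E'
import cv2
im=cv2.imread('pics/top0.png')
a=cv2.resize(im[170:350,150:290],None,fx=4,fy=4,interpolation=cv2.INTER_CUBIC)[:600,:]
cv2.imwrite('pics/a.png',cv2.resize(im[165:315,280:420],None,fx=4,fy=4,interpolation=cv2.INTER_CUBIC))
cv2.imwrite('pics/b.png',cv2.resize(im[220:350,150:290],None,fx=4,fy=4,interpolation=cv2.INTER_CUBIC))
E
```

```text
(no output)
```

View pics/a.png

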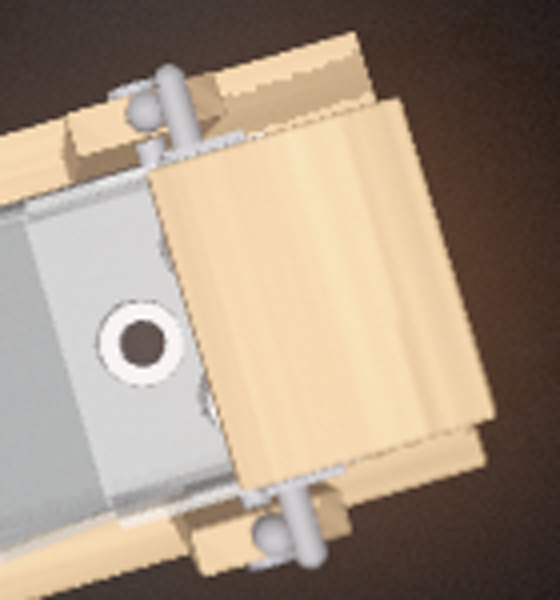

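View pics/b.png

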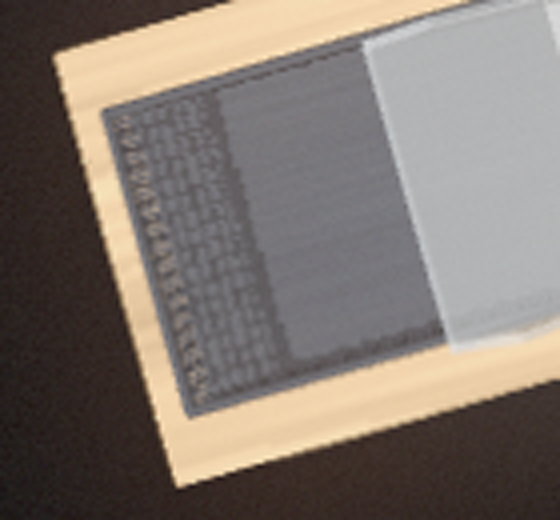

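```bash
python3 - <<'E'
from h import *
import pickle
c=pickle.load(open('c0.pkl','rb'))['top']
D=[onz(c,*p,.298) for p in [(317.7,207.5),(380,190),(403.7,268.8),(340.7,287.5)]]
B=[onz(c,*p,.018) for p in [(163.7,233.7),(194.5,341.7),(401.5,281),(369.2,173.2)]]
L=np.linalg.norm
for Q in(D,B):
    print(np.round(Q,4).tolist(),[round(L(Q[i]-Q[(i+1)%4]),4) for i in range(4)])
D=np.array(D);B=np.array(B)
xd=(D[0]+D[3]-D[1]-D[2]);xb=B[0]+B[1]-B[2]-B[3]
for x in(xd,xb):print(np.degrees(np.arctan2(x[1],x[0])))
xb/=L(xb);xd/=L(xd)
print('hinge from deck',D.mean(0)+xd*.0375,'from board',B.mean(0)-xb*.085)
for n,p,z in [('jar',(319,136),.09),('reel',(255,161),.03),('pack',(190,184),.045)]:print(n,onz(c,*p,z))
E
```

```text
[[0.6082, -0.0107, 0.298], [0.6322, -0.1006, 0.298], [0.5191, -0.132, 0.298], [0.4939, -0.0416, 0.298]] [np.float64(0.0931), np.float64(0.1174), np.float64(0.0938), np.float64(0.1184)]
[[0.5782, 0.277, 0.018], [0.3681, 0.2172, 0.018], [0.4813, -0.1849, 0.018], [0.6918, -0.1267, 0.018]] [np.float64(0.2184), np.float64(0.4178), np.float64(0.2183), np.float64(0.4194)]
105.26917449284323
105.72003081030175
hinge from deck [ 0.55349434 -0.03502729  0.298     ] from board [ 0.55287864 -0.03617835  0.018     ]
jar [ 0.75258397 -0.02582851  0.09      ]
reel [0.71701995 0.09576615 0.03      ]
pack [0.67230999 0.21993654 0.045     ]
```

Call:
servo_tool([
  {"slide": [0,0,-0.5],"spin": -1},
  {"slide": [0,0,-0.5],"spin": -1},
  {"slide": [0,0,-0.5],"spin": -1},
  {"slide": [0,0,-0.5],"spin": -1},
  {"slide": [0,0,-0.5],"spin": -1},
  {"slide": [0,0,0],"spin": -1},
  {"slide": [0,0,0],"spin": -1},
  {"slide": [0,0,0],"spin": -1},
  {"slide": [0,0,0],"spin": -1},
  {"slide": [0,0,0],"spin": -1},
], gripper=255)

```text
time_s: 1.15
tcp_pos: [0.2779, -0.5569, 0.2817]
ee_rot: [[0.338, -0.941, -0.006], [-0.941, -0.338, 0.011], [-0.012, 0.002, -1.0]]
wrist_force: [-0.0, -0.3, -0.5]
gripper_width: 0.171
```

```bash
cat >> h.py <<'E'
H=np.array([.5533,-.0356,.210]);a=np.radians(105.6);EX=np.array([np.cos(a),np.sin(a),0]);EY=np.array([-np.sin(a),np.cos(a),0])
def hp(s=None):
    s=s or sense();p=s['tcp_pos']-H;R=s['ee_rot']
    print('t',round(s['time_s'],2),'hinge mm',np.round([p@EX*1e3,p@EY*1e3,p[2]*1e3],1),'yaw err',round(np.degrees(np.arctan2(R[:,1]@EX,R[:,1]@EY)),2),'tilt',np.round(R[:,2],3),'F',np.round([s['wrist_force']@EX,s['wrist_force']@EY,s['wrist_force'][2]],1),'w',round(s['gripper_width'],3))
    return s
def togo(x,y,z):
    s=sense();d=H+EX*x/1e3+EY*y/1e3+np.array([0,0,z/1e3])-s['tcp_pos'];print('units',np.round(s['ee_rot'].T@d/.025,2))
E
python3 - <<'E'
from h import *
hp();togo(-130,0,60);print(sense()['joints'])
E
```

```text
t 1.15 hinge mm [-428.   405.4   71.7] yaw err -4.14 tilt [-0.006  0.011 -1.   ] F [-0.3  0.1 -0.5] w 0.171
units [-10.71 -17.04   0.56]
[-48.67783183  20.31361917   6.34156679  -0.15609148 -76.70525696
  68.4555611 ]
```

Call:
servo_tool([
  {"slide": [-0.5,-1,0],"spin": 0.3},
  {"slide": [-0.5,-1,0],"spin": 0.2},
  {"slide": [-0.5,-1,0],"spin": 0},
  {"slide": [-0.5,-1,0],"spin": 0},
  {"slide": [-0.5,-1,0],"spin": 0},
  {"slide": [-0.5,-1,0],"spin": 0},
  {"slide": [-0.5,-1,0],"spin": 0},
  {"slide": [-0.5,-1,0],"spin": 0},
  {"slide": [-0.5,-1,0],"spin": 0},
  {"slide": [-0.5,-1,0],"spin": 0},
])

```text
time_s: 2.15
tcp_pos: [0.4864, -0.3605, 0.2777]
ee_rot: [[0.264, -0.964, -0.012], [-0.964, -0.265, 0.017], [-0.02, 0.007, -1.0]]
wrist_force: [0.6, -0.8, -0.5]
gripper_width: 0.006
```

```bash
python3 - <<'E'
from h import *
hp();togo(-130,0,55);print(sense()['joints'])
E
```

```text
t 2.15 hinge mm [-295.   151.8   67.7] yaw err 0.26 tilt [-0.012  0.017 -1.   ] F [-1.  -0.3 -0.5] w 0.006
units [-6.61 -6.05  0.6 ]
[-21.58988062  18.94744255   3.97454983  -0.68314414 -76.05079204
  37.10056324]
```

Call:
servo_tool([
  {"slide": [-0.7,-0.8,0.1],"spin": 0},
  {"slide": [-0.7,-0.8,0.1],"spin": 0},
  {"slide": [-0.7,-0.8,0.1],"spin": 0},
  {"slide": [-0.7,-0.8,0.1],"spin": 0},
  {"slide": [-0.7,-0.8,0.1],"spin": 0},
  {"slide": [-0.7,-0.8,0.1],"spin": 0},
  {"slide": [-0.7,-0.6,0],"spin": 0},
  {"slide": [-0.5,-0.4,0],"spin": 0},
  {"slide": [-0.4,0,0],"spin": 0},
  {"slide": [0,0,0],"spin": 0},
])

```text
time_s: 3.15
tcp_pos: [0.5916, -0.1708, 0.2589]
ee_rot: [[0.267, -0.963, -0.021], [-0.963, -0.268, 0.02], [-0.025, 0.015, -1.0]]
wrist_force: [-0.4, -0.6, -0.0]
gripper_width: 0.004
```

```bash
python3 - <<'E'
from h import *
hp();togo(-110,0,55);cap('scene','s1');cap('top','t1')
E
```

```text
t 3.15 hinge mm [-140.6   -0.6   48.9] yaw err 0.06 tilt [-0.021  0.02  -1.   ] F [-0.5  0.6 -0. ] w 0.004
units [-1.23  0.03 -0.21]
```

View pics/s1.png

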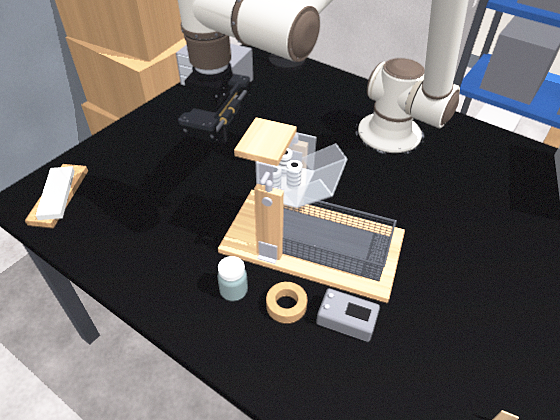

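View pics/t1.png

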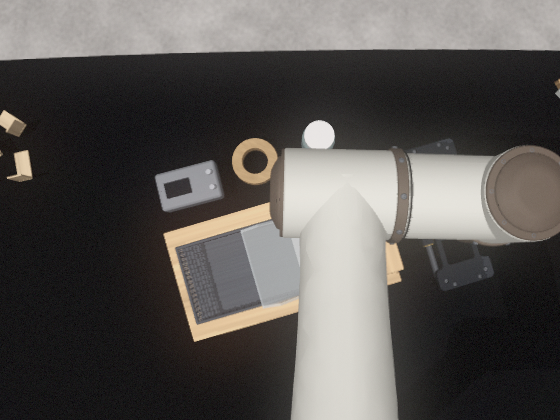

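Call:
servo_tool([
  {"slide": [-0.5,0,-0.1],"spin": 0},
  {"slide": [-0.4,0,-0.1],"spin": 0},
  {"slide": [-0.3,0,0],"spin": 0},
  {"slide": [-0.15,0,0],"spin": 0},
  {"slide": [-0.15,0,0],"spin": 0},
])

```text
time_s: 3.75
tcp_pos: [0.5799, -0.1355, 0.2664]
ee_rot: [[0.263, -0.965, -0.019], [-0.965, -0.263, 0.02], [-0.024, 0.013, -1.0]]
wrist_force: [0.7, 0.7, 0.6]
gripper_width: 0.003
```

```bash
python3 - <<'E'
from h import *
hp()
c=cap('scene','s2')
f=c['frame'][60:240,160:400];cv2.imwrite('pics/s2c.png',cv2.resize(f[:,:,::-1],None,fx=3,fy=3))
E
```

```text
t 3.75 hinge mm [-103.4    1.3   56.4] yaw err 0.36 tilt [-0.019  0.02  -1.   ] F [ 0.5 -0.8  0.6] w 0.003
```

View pics/s2c.png

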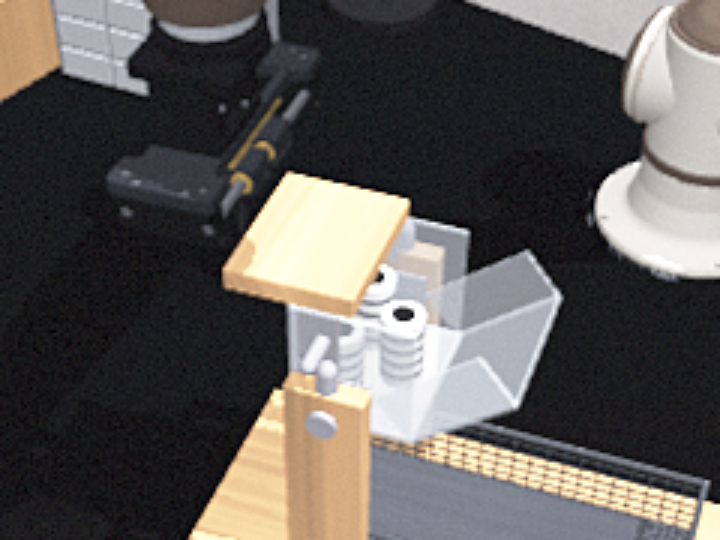

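Call:
servo_tool([
  {"slide": [-0.12,0,0],"spin": 0},
  {"slide": [-0.12,0,0],"spin": 0},
  {"slide": [-0.12,0,0],"spin": 0},
])

```text
time_s: 4.1
tcp_pos: [0.5773, -0.126, 0.2665]
ee_rot: [[0.263, -0.965, -0.019], [-0.965, -0.263, 0.02], [-0.025, 0.013, -1.0]]
wrist_force: [-0.1, 0.3, 0.2]
gripper_width: 0.005
```

```bash
python3 -c "
from h import *
hp()"
```

```text
t 4.1 hinge mm [-93.5   1.2  56.5] yaw err 0.36 tilt [-0.019  0.02  -1.   ] F [ 0.3 -0.   0.2] w 0.005
```

Near contact; now push forward and up together.

Call:
servo_tool([
  {"slide": [-0.15,0,-0.1],"spin": 0},
  {"slide": [-0.15,0,-0.15],"spin": 0},
  {"slide": [-0.15,0,-0.15],"spin": 0},
])

```text
time_s: 4.4
tcp_pos: [0.5762, -0.1247, 0.2719]
ee_rot: [[0.259, -0.966, -0.02], [-0.966, -0.259, 0.003], [-0.008, 0.019, -1.0]]
wrist_force: [6.0, -15.3, -11.3]
gripper_width: 0.011
```

```bash
python3 -c "
from h import *
hp()"
```

```text
t 4.4 hinge mm [-92.    2.   61.9] yaw err 0.6 tilt [-0.02   0.003 -1.   ] F [-16.3  -1.7 -11.3] w 0.011
```

```bash
python3 - <<'E'
from h import *
hp()
c=cap('scene','s3');hp()
f=c['frame'][60:240,160:400];cv2.imwrite('pics/s3c.png',cv2.resize(f[:,:,::-1],None,fx=3,fy=3))
E
```

```text
t 4.4 hinge mm [-92.    2.   61.9] yaw err 0.6 tilt [-0.02   0.003 -1.   ] F [-16.3  -1.7 -11.3] w 0.011
t 4.45 hinge mm [-92.    2.   62.2] yaw err 0.6 tilt [-0.02   0.003 -1.   ] F [-15.   -1.  -10.7] w 0.007
```

View pics/s3c.png

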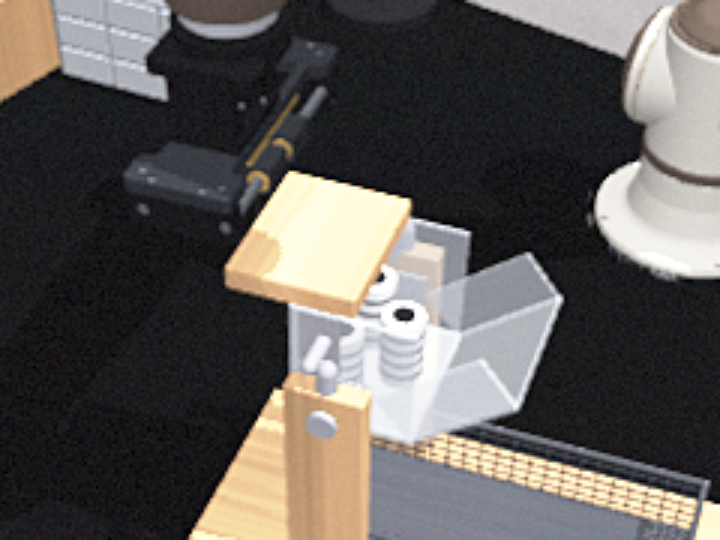

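Call:
servo_tool([
  {"slide": [-0.1,0,-0.1],"spin": 0},
])

```text
time_s: 4.55
tcp_pos: [0.5759, -0.1255, 0.2729]
ee_rot: [[0.257, -0.966, -0.021], [-0.966, -0.257, -0.002], [-0.004, 0.021, -1.0]]
wrist_force: [3.6, -8.0, -7.1]
gripper_width: 0.002
```

```bash
python3 -c "
from h import *
s=hp();print(s['moment'])"
```

```text
t 4.55 hinge mm [-92.6   2.4  62.9] yaw err 0.72 tilt [-0.021 -0.002 -1.   ] F [-8.7 -1.3 -7.1] w 0.002
[-2.54054258 -1.05526951  0.07482808]
```

Call:
servo_tool([
  {"slide": [-0.15,0,-0.15],"spin": 0},
  {"slide": [-0.15,0,-0.2],"spin": 0},
  {"slide": [-0.15,0,-0.2],"spin": 0},
])

```text
time_s: 4.85
tcp_pos: [0.5747, -0.1255, 0.2804]
ee_rot: [[0.251, -0.968, -0.025], [-0.968, -0.25, -0.019], [0.012, 0.029, -1.0]]
wrist_force: [6.5, -15.0, -11.0]
gripper_width: 0.002
```

```bash
python3 - <<'E'
from h import *
s=hp();print(s['effort'])
c=cap('scene','s4');hp()
f=c['frame'][60:240,160:400];cv2.imwrite('pics/s4c.png',cv2.resize(f[:,:,::-1],None,fx=3,fy=3))
E
```

```text
t 4.85 hinge mm [-92.3   3.6  70.4] yaw err 1.09 tilt [-0.025 -0.019 -1.   ] F [-16.2  -2.2 -11. ] w 0.002
[  7.55225301 -41.62146449  21.71159148   1.41662389  -1.37114
  -0.04805249]
t 4.9 hinge mm [-92.3   3.6  70.9] yaw err 1.08 tilt [-0.025 -0.019 -0.999] F [-14.7  -0.5 -10.1] w 0.004
```

View pics/s4c.png

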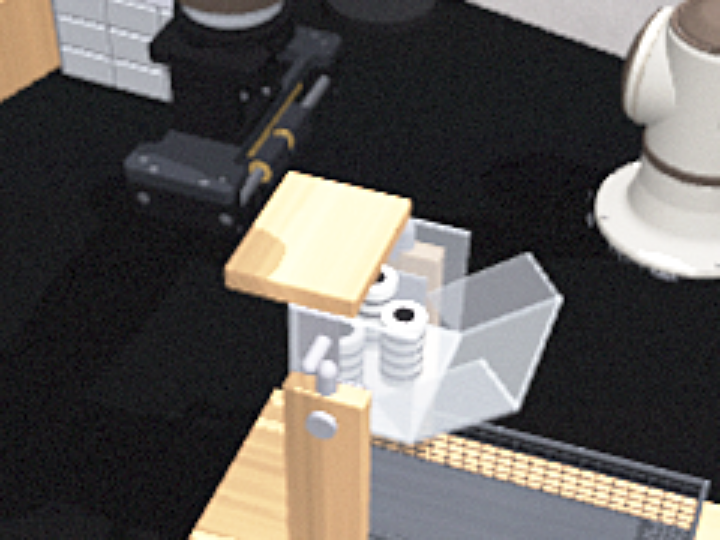

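```bash
python3 - <<'E'
from h import *
c=cap('wrist','w4');hp()
c=cap('top','t4')
E
```

```text
t 4.95 hinge mm [-92.4   3.6  70.9] yaw err 1.08 tilt [-0.025 -0.019 -1.   ] F [-15.4  -0.9  -8.8] w 0.007
```

View pics/w4.png

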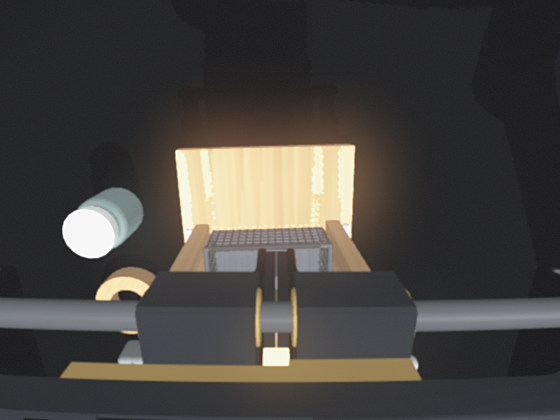

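View pics/t4.png

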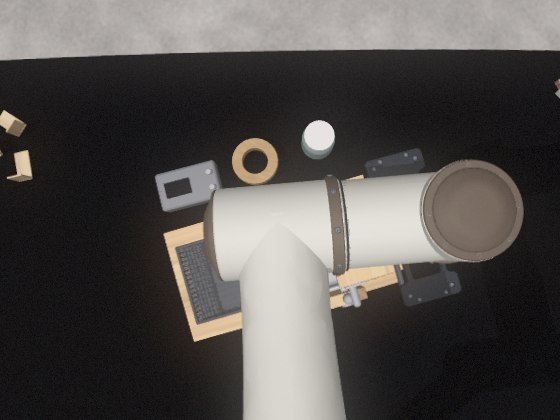

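```bash
python3 - <<'E'
import cv2,numpy as np
a=cv2.imread('pics/scene0.png');b=cv2.imread('pics/s2.png');d=cv2.imread('pics/s4.png')
o=np.hstack([cv2.resize(x[110:210,220:350],None,fx=3,fy=3,interpolation=cv2.INTER_CUBIC) for x in(a,d)])
cv2.imwrite('pics/cmp.png',o)
g=[cv2.cvtColor(x,cv2.COLOR_BGR2GRAY).astype(np.float32) for x in(a,b,d)]
for nm,(y0,y1,x0,x1) in {'lip':(145,205,300,350),'deckfront':(125,165,270,305),'deckside':(140,165,232,290),'cheek':(185,260,255,290)}.items():
    for k in(1,2):
        print(nm,k,cv2.phaseCorrelate(g[0][y0:y1,x0:x1].copy(),g[k][y0:y1,x0:x1].copy()))
E
```

```text
lip 1 ((-0.08677686952071184, -0.03709080108414753), 0.992356427192688)
lip 2 ((0.010039715572741414, 0.28310750407242935), 0.9129529565175374)
deckfront 1 ((-0.011939468386671592, 0.002264840083412878), 0.9903949944095479)
deckfront 2 ((0.3300772930300333, 0.13397525821781642), 1.0015390694141388)
deckside 1 ((0.26309061368089104, 0.44218489179063525), 0.9691000878016154)
deckside 2 ((0.5515440922822137, 0.3985328501662089), 0.9506252533594767)
cheek 1 ((0.028212631957401868, 0.5197361425331053), 0.9951659359755339)
cheek 2 ((-0.04317839213032926, 0.52037047506888), 0.99655407305117)
```

View pics/cmp.png

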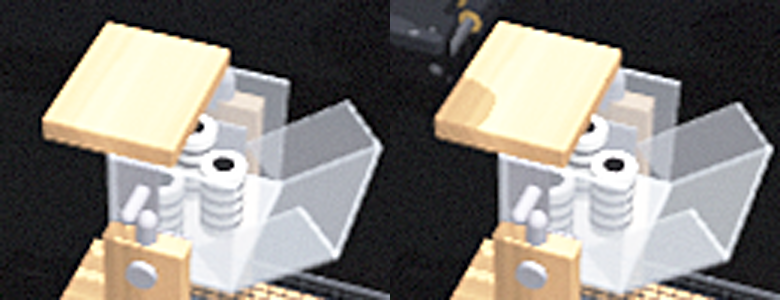

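Call:
servo_tool([
  {"slide": [0.3,0,0.2],"spin": 0},
  {"slide": [0.2,0,0.4],"spin": 0.1},
  {"slide": [0,0,0.4],"spin": 0.1},
  {"slide": [0,0,0],"spin": 0},
])

```text
time_s: 5.4
tcp_pos: [0.5766, -0.1394, 0.2527]
ee_rot: [[0.22, -0.975, -0.028], [-0.976, -0.219, -0.018], [0.012, 0.031, -0.999]]
wrist_force: [0.5, 0.4, 0.0]
gripper_width: 0.004
```

```bash
python3 - <<'E'
from h import *
s=hp();togo(-66,0,48);print(s['moment'])
c=cap('scene','s5')
import cv2
a=cv2.imread('pics/scene0.png');d=cv2.imread('pics/s5.png')
g=[cv2.cvtColor(x,cv2.COLOR_BGR2GRAY).astype(np.float32) for x in(a,d)]
for nm,(y0,y1,x0,x1) in {'lip':(145,205,300,350),'deckfront':(125,165,270,305),'cheek':(185,260,255,290)}.items():
        print(nm,cv2.phaseCorrelate(g[0][y0:y1,x0:x1].copy(),g[1][y0:y1,x0:x1].copy()))
E
```

```text
t 5.4 hinge mm [-106.3    5.4   42.7] yaw err 2.94 tilt [-0.028 -0.018 -0.999] F [ 0.2 -0.6  0. ] w 0.004
units [-1.62 -0.13 -0.23]
[0.04789486 0.09948677 0.03586024]
lip ((-0.10933084521038694, -0.012739176759840376), 0.974282641728719)
deckfront ((-0.05761975775001815, -0.023153976744914928), 0.9995525529815091)
cheek ((-0.0481693721385561, 0.6022163752567238), 0.9928948881008007)
```

Call:
servo_tool([
  {"slide": [-0.5,0,-0.1],"spin": -0.2},
  {"slide": [-0.5,0,-0.1],"spin": -0.15},
  {"slide": [-0.5,0,0],"spin": 0},
  {"slide": [-0.1,-0.1,0],"spin": 0},
])

```text
time_s: 5.85
tcp_pos: [0.5736, -0.1081, 0.2705]
ee_rot: [[0.274, -0.962, -0.009], [-0.961, -0.273, -0.041], [0.038, 0.02, -0.999]]
wrist_force: [-0.3, -0.2, -1.2]
gripper_width: 0.006
```

```bash
python3 - <<'E'
from h import *
s=hp();togo(-66,0,68);print(s['moment'])
E
```

```text
t 5.85 hinge mm [-75.3  -0.1  60.5] yaw err -0.26 tilt [-0.009 -0.041 -0.999] F [-0.1  0.4 -1.2] w 0.006
units [-0.36  0.01 -0.31]
[ 0.12032487  0.09605376 -0.01512003]
```

Call:
servo_tool([
  {"slide": [-0.1,0,-0.15],"spin": 0},
  {"slide": [-0.1,0,-0.15],"spin": 0},
  {"slide": [-0.1,0,-0.15],"spin": 0},
])

```text
time_s: 6.15
tcp_pos: [0.5713, -0.0973, 0.2824]
ee_rot: [[0.277, -0.961, -0.008], [-0.96, -0.277, -0.039], [0.035, 0.019, -0.999]]
wrist_force: [-0.7, 0.9, 0.0]
gripper_width: 0.005
```

```bash
python3 - <<'E'
from h import *
s=hp();print(s['moment'])
E
```

```text
t 6.15 hinge mm [-64.3  -0.7  72.4] yaw err -0.46 tilt [-0.008 -0.039 -0.999] F [1.1 0.4 0. ] w 0.005
[ 0.11844776  0.15704763 -0.03212146]
```

Call:
servo_tool([
  {"slide": [0,0,-0.15],"spin": 0},
  {"slide": [0,0,-0.15],"spin": 0},
])

```text
time_s: 6.35
tcp_pos: [0.5712, -0.0959, 0.29]
ee_rot: [[0.278, -0.96, -0.009], [-0.96, -0.278, -0.039], [0.035, 0.02, -0.999]]
wrist_force: [-0.2, -0.2, 0.1]
gripper_width: 0.008
```

```bash
python3 - <<'E'
from h import *
s=hp();print(s['moment'])
c=cap('scene','s6')
f=c['frame'][60:240,160:400];cv2.imwrite('pics/s6c.png',cv2.resize(f[:,:,::-1],None,fx=3,fy=3))
E
```

```text
t 6.35 hinge mm [-62.9  -1.   80. ] yaw err -0.54 tilt [-0.009 -0.039 -0.999] F [-0.1  0.3  0.1] w 0.008
[0.07727471 0.08610004 0.00467565]
```

View pics/s6c.png

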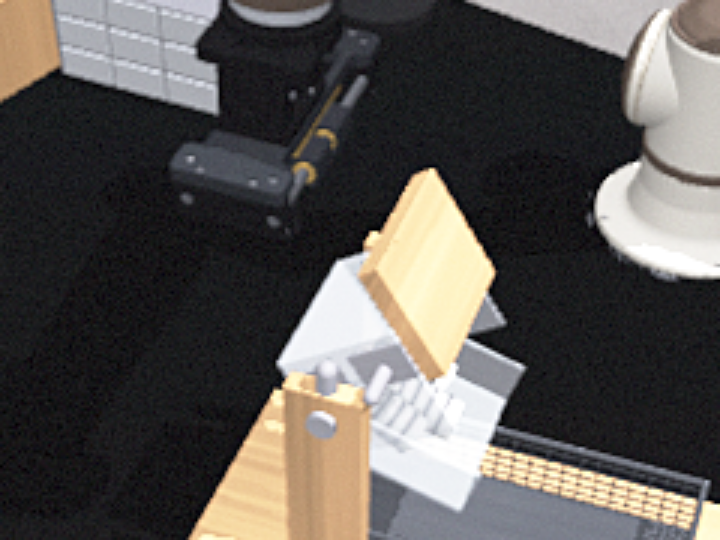

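Call:
servo_tool([
  {"slide": [0.2,0,-0.8],"spin": 0},
  {"slide": [0.2,0,-0.8],"spin": 0},
  {"slide": [0.1,0,-0.8],"spin": 0},
  {"slide": [0,0,-0.8],"spin": 0},
  {"slide": [0,0,-0.6],"spin": 0},
])

```text
time_s: 6.9
tcp_pos: [0.5749, -0.1049, 0.3858]
ee_rot: [[0.278, -0.96, -0.017], [-0.96, -0.277, -0.038], [0.032, 0.027, -0.999]]
wrist_force: [-0.2, 0.3, -0.6]
gripper_width: 0.003
```

```bash
python3 - <<'E'
from h import *
s=hp()
c=cap('scene','s7')
f=c['frame'][60:240,160:400];cv2.imwrite('pics/s7c.png',cv2.resize(f[:,:,::-1],None,fx=3,fy=3))
cap('top','t7');togo(140,0,150)
E
```

```text
t 6.9 hinge mm [-72.6  -2.2 175.8] yaw err -0.49 tilt [-0.017 -0.038 -0.999] F [ 0.4  0.1 -0.6] w 0.003
units [-8.55  0.01  0.79]
```

View pics/s7c.png

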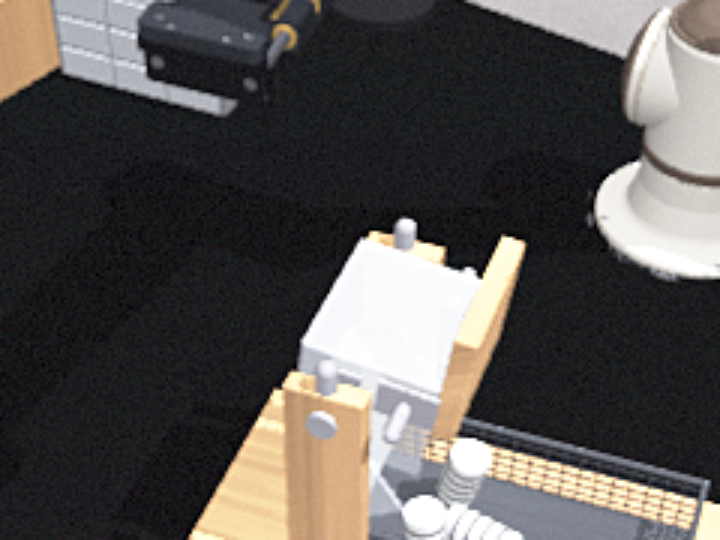

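View pics/t7.png

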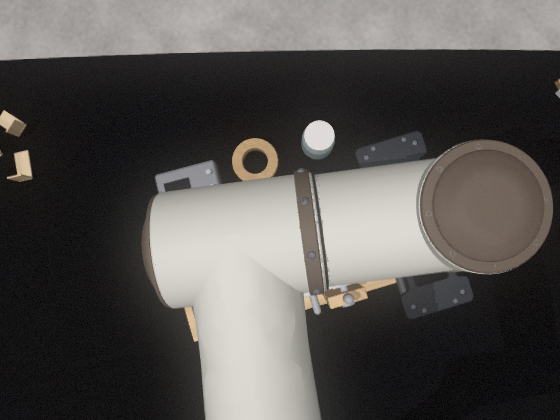

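Call:
servo_tool([
  {"slide": [-0.9,0,0],"spin": 0},
  {"slide": [-0.9,0,0],"spin": 0},
  {"slide": [-0.9,0,0],"spin": 0},
  {"slide": [-0.9,0,0],"spin": 0},
  {"slide": [-0.9,0,0],"spin": 0},
  {"slide": [-0.9,0,0],"spin": 0},
  {"slide": [-0.9,0,0],"spin": 0},
  {"slide": [-0.9,0,0],"spin": 0},
  {"slide": [-0.9,0,0],"spin": 0},
  {"slide": [-0.3,0,0],"spin": 0},
])

```text
time_s: 8.0
tcp_pos: [0.512, 0.1025, 0.3664]
ee_rot: [[0.273, -0.961, -0.033], [-0.962, -0.272, -0.039], [0.029, 0.043, -0.999]]
wrist_force: [-0.0, 0.0, -0.3]
gripper_width: 0.004
```

```bash
python3 - <<'E'
from h import *
s=hp()
c=cap('scene','s8')
f=c['frame'][60:300,160:420];cv2.imwrite('pics/s8c.png',cv2.resize(f[:,:,::-1],None,fx=2.5,fy=2.5))
togo(130,0,60)
E
```

```text
t 8.0 hinge mm [144.1   2.7 156.4] yaw err -0.18 tilt [-0.033 -0.039 -0.999] F [ 0.   0.  -0.3] w 0.004
units [ 0.46 -0.27  3.86]
```

View pics/s8c.png

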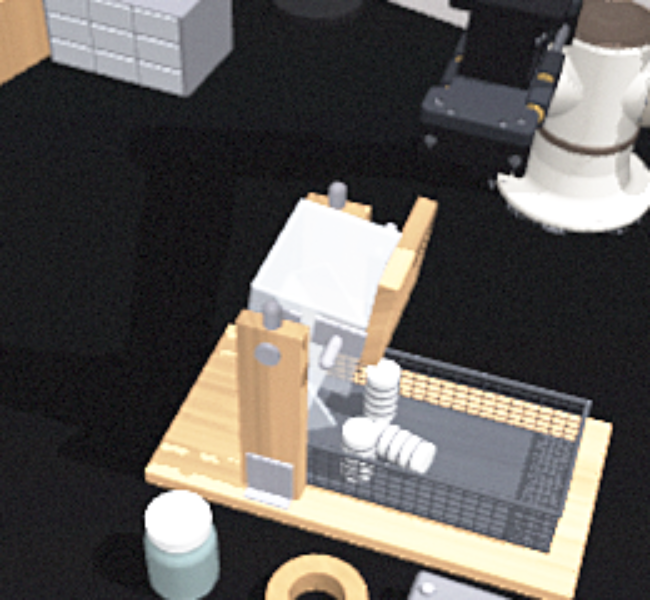

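Call:
servo_tool([
  {"slide": [0.1,-0.1,0.6],"spin": 0},
  {"slide": [0.1,-0.1,0.6],"spin": 0},
  {"slide": [0.1,-0.1,0.6],"spin": 0},
  {"slide": [0,0,0.6],"spin": 0},
  {"slide": [0,0,0.6],"spin": 0},
  {"slide": [0,0,0.5],"spin": 0},
  {"slide": [0,0,0.3],"spin": 0},
  {"slide": [0,0,0.1],"spin": 0},
  {"slide": [0,0,0],"spin": 0},
])

```text
time_s: 8.95
tcp_pos: [0.5179, 0.0877, 0.2611]
ee_rot: [[0.269, -0.962, -0.039], [-0.963, -0.268, -0.042], [0.03, 0.049, -0.998]]
wrist_force: [-1.4, 0.6, 0.4]
gripper_width: 0.0
```

```bash
python3 - <<'E'
from h import *
s=hp()
c=cap('scene','s9')
f=c['frame'][60:300,160:420];cv2.imwrite('pics/s9c.png',cv2.resize(f[:,:,::-1],None,fx=2.5,fy=2.5))
togo(115,0,55)
E
```

```text
t 8.95 hinge mm [128.3   1.   51.1] yaw err 0.06 tilt [-0.039 -0.042 -0.998] F [0.9 1.2 0.4] w 0.0
units [ 0.54 -0.03 -0.13]
```

View pics/s9c.png

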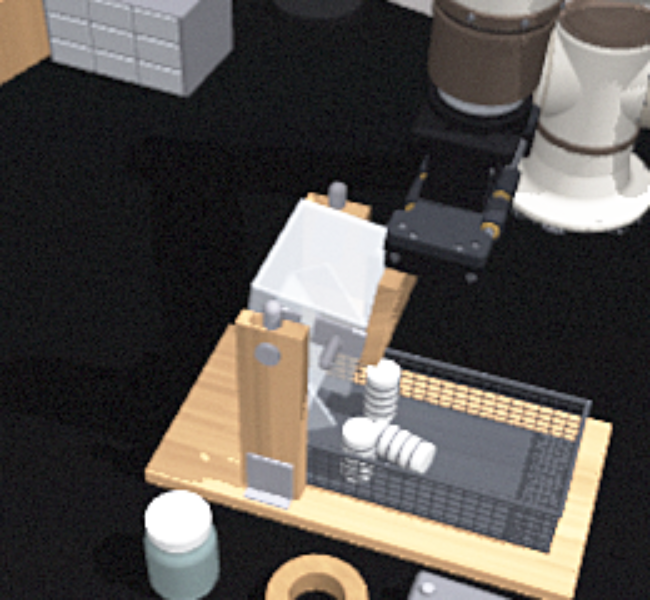

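```bash
python3 - <<'E'
from h import *
import pickle
c=pickle.load(open('c0.pkl','rb'))['scene']
for p,z in [((303.6,231),.082),((313,208.5),.082),((324,240),.039)]:
    d=onz(c,*p,z)-H;print(d@EX,d@EY)
E
```

```text
0.07246130872340285 -0.04288275243144896
0.07170986328445243 0.03398754256406652
0.11807732841794437 -0.017008993906303005
```

Call:
servo_tool([
  {"slide": [0.3,0,-0.05],"spin": 0},
  {"slide": [0.1,0,0],"spin": 0},
  {"slide": [0.1,0,0],"spin": 0},
  {"slide": [0.1,0,0],"spin": 0},
])

```text
time_s: 9.4
tcp_pos: [0.5235, 0.0726, 0.2654]
ee_rot: [[0.27, -0.962, -0.035], [-0.962, -0.268, -0.041], [0.03, 0.044, -0.999]]
wrist_force: [-0.7, -0.4, -0.4]
gripper_width: 0.009
```

```bash
python3 -c "
from h import *
hp()"
```

```text
t 9.4 hinge mm [112.3  -0.4  55.4] yaw err 0.02 tilt [-0.035 -0.041 -0.999] F [-0.2  0.8 -0.4] w 0.009
```

Call:
servo_tool([
  {"slide": [0.1,0,0],"spin": 0},
  {"slide": [0.1,0,0],"spin": 0},
  {"slide": [0.1,0,-0.05],"spin": 0},
])

```text
time_s: 9.7
tcp_pos: [0.5246, 0.0693, 0.2687]
ee_rot: [[0.271, -0.962, -0.034], [-0.962, -0.27, -0.032], [0.021, 0.041, -0.999]]
wrist_force: [-2.4, 3.3, 1.9]
gripper_width: 0.006
```

```bash
python3 -c "
from h import *
hp()"
```

```text
t 9.7 hinge mm [108.8  -0.6  58.7] yaw err -0.05 tilt [-0.034 -0.032 -0.999] F [3.9 1.4 1.9] w 0.006
```

Call:
servo_tool([
  {"slide": [0.15,0,-0.15],"spin": 0},
  {"slide": [0.15,0,-0.2],"spin": 0},
  {"slide": [0.17,0,-0.2],"spin": 0},
])

```text
time_s: 10.0
tcp_pos: [0.5276, 0.059, 0.283]
ee_rot: [[0.272, -0.962, -0.036], [-0.962, -0.271, -0.03], [0.019, 0.043, -0.999]]
wrist_force: [-1.2, 1.5, -0.1]
gripper_width: 0.006
```

```bash
python3 - <<'E'
from h import *
hp()
c=cap('scene','s10')
f=c['frame'][60:300,160:420];cv2.imwrite('pics/s10c.png',cv2.resize(f[:,:,::-1],None,fx=2.5,fy=2.5))
E
```

```text
t 10.0 hinge mm [98.1 -0.7 73. ] yaw err -0.13 tilt [-0.036 -0.03  -0.999] F [ 1.7  0.8 -0.1] w 0.006
```

View pics/s10c.png

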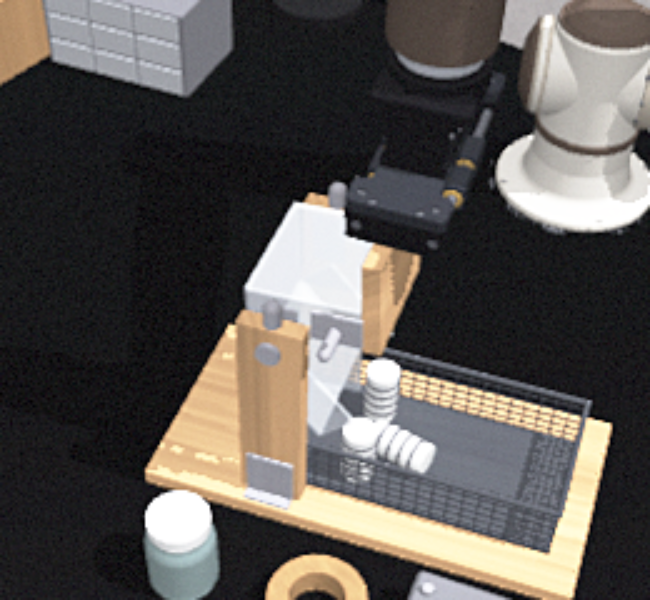

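Call:
servo_tool([
  {"slide": [0.22,0,-0.1],"spin": 0},
  {"slide": [0.22,0,-0.1],"spin": 0},
  {"slide": [0.22,0,-0.1],"spin": 0},
  {"slide": [0.22,0,-0.1],"spin": 0},
])

```text
time_s: 10.45
tcp_pos: [0.5333, 0.0411, 0.2999]
ee_rot: [[0.273, -0.961, -0.033], [-0.962, -0.273, -0.021], [0.011, 0.037, -0.999]]
wrist_force: [-3.6, 3.6, 4.0]
gripper_width: 0.004
```

```bash
python3 - <<'E'
from h import *
hp()
E
```

```text
t 10.45 hinge mm [79.3 -1.3 89.9] yaw err -0.25 tilt [-0.033 -0.021 -0.999] F [4.4 2.5 4. ] w 0.004
```

Call:
servo_tool([
  {"slide": [0.25,0,-0.06],"spin": 0},
  {"slide": [0.25,0,-0.06],"spin": 0},
  {"slide": [0.25,0,-0.06],"spin": 0},
  {"slide": [0.25,0,-0.06],"spin": 0},
])

```text
time_s: 10.85
tcp_pos: [0.5399, 0.0176, 0.3134]
ee_rot: [[0.275, -0.961, -0.028], [-0.961, -0.275, -0.017], [0.008, 0.031, -0.999]]
wrist_force: [-2.6, 1.8, 3.1]
gripper_width: 0.004
```

```bash
cat >> h.py <<'E'
def est(w=9.5):
    p=sense()['tcp_pos']-H;x=p@EX*1e3-w;z=p[2]*1e3;rr=x*x+z*z;s=np.sqrt(max(rr-88**2,0));print('s',round(s,1),'theta',round(np.arctan2(x,z)+np.arctan2(s,88),3))
E
python3 - <<'E'
from h import *
hp();est()
c=cap('scene','s11')
f=c['frame'][60:300,160:420];cv2.imwrite('pics/s11c.png',cv2.resize(f[:,:,::-1],None,fx=2.5,fy=2.5))
E
```

```text
t 10.85 hinge mm [ 54.9  -1.4 103.4] yaw err -0.37 tilt [-0.028 -0.017 -0.999] F [2.5 2.  3.1] w 0.004
s 70.8 theta 1.091
```

View pics/s11c.png

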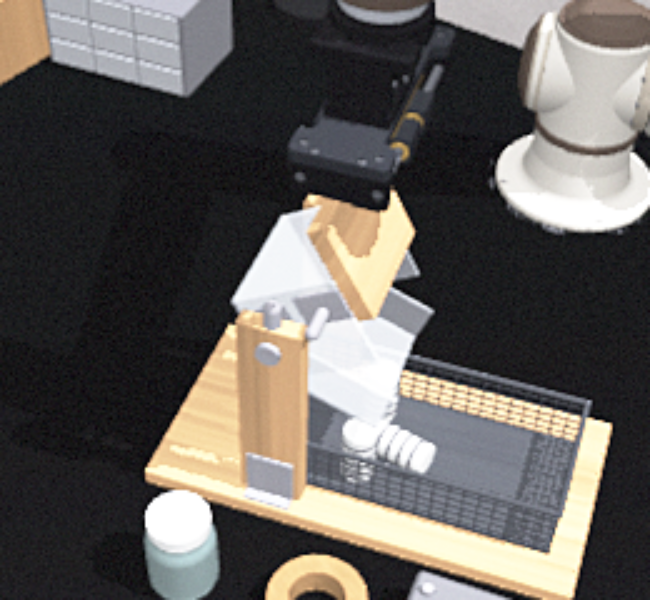

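Call:
servo_tool([
  {"slide": [0.25,0,0],"spin": 0},
  {"slide": [0.25,0,0],"spin": 0},
  {"slide": [0.25,0,0],"spin": 0},
  {"slide": [0.25,0,0.02],"spin": 0},
])

```text
time_s: 11.3
tcp_pos: [0.5478, -0.0095, 0.3203]
ee_rot: [[0.276, -0.961, -0.02], [-0.961, -0.275, -0.02], [0.013, 0.025, -1.0]]
wrist_force: [-2.4, 1.2, 6.1]
gripper_width: 0.006
```

```bash
python3 - <<'E'
from h import *
hp();est()
E
```

```text
t 11.3 hinge mm [ 26.6  -1.8 110.3] yaw err -0.38 tilt [-0.02 -0.02 -1.  ] F [1.8 2.  6.1] w 0.006
s 68.7 theta 0.817
```

Call:
servo_tool([
  {"slide": [0.25,0,0.04],"spin": 0},
  {"slide": [0.25,0,0.05],"spin": 0},
  {"slide": [0.25,0,0.07],"spin": 0},
  {"slide": [0.22,0,0.08],"spin": 0},
])

```text
time_s: 11.7
tcp_pos: [0.5557, -0.0378, 0.3201]
ee_rot: [[0.275, -0.961, -0.014], [-0.961, -0.274, -0.026], [0.022, 0.02, -1.0]]
wrist_force: [-0.9, -0.8, 4.9]
gripper_width: 0.004
```

```bash
python3 - <<'E'
from h import *
hp();est()
E
```

```text
t 11.7 hinge mm [ -2.8  -1.8 110.1] yaw err -0.32 tilt [-0.014 -0.026 -1.   ] F [-0.5  1.1  4.9] w 0.004
s 67.3 theta 0.542
```

Call:
servo_tool([
  {"slide": [0.2,0,0.1],"spin": 0},
  {"slide": [0.2,0,0.12],"spin": 0},
  {"slide": [0.2,0,0.14],"spin": 0},
  {"slide": [0.2,0,0.16],"spin": 0},
])

```text
time_s: 12.1
tcp_pos: [0.5609, -0.0559, 0.3158]
ee_rot: [[0.276, -0.961, -0.007], [-0.961, -0.276, -0.022], [0.019, 0.012, -1.0]]
wrist_force: [-2.8, -0.3, 7.8]
gripper_width: 0.009
```

```bash
python3 - <<'E'
from h import *
hp();est()
c=cap('scene','s12')
f=c['frame'][60:300,160:420];cv2.imwrite('pics/s12c.png',cv2.resize(f[:,:,::-1],None,fx=2.5,fy=2.5))
E
```

```text
t 12.1 hinge mm [-21.6  -1.8 105.8] yaw err -0.43 tilt [-0.007 -0.022 -1.   ] F [0.5 2.7 7.8] w 0.009
s 66.4 theta 0.36
```

View pics/s12c.png

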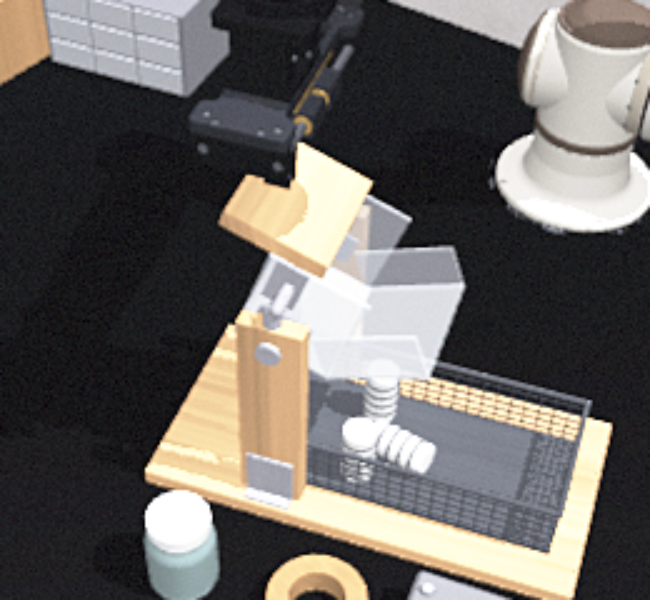

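Call:
servo_tool([
  {"slide": [0.2,0,0.18],"spin": 0},
  {"slide": [0.2,0,0.2],"spin": 0},
  {"slide": [0.18,0,0.2],"spin": 0},
])

```text
time_s: 12.45
tcp_pos: [0.5663, -0.0753, 0.3071]
ee_rot: [[0.276, -0.961, 0.001], [-0.961, -0.276, -0.031], [0.03, 0.007, -1.0]]
wrist_force: [-1.8, -1.4, 4.3]
gripper_width: 0.004
```

```bash
python3 - <<'E'
from h import *
hp();est()
E
```

```text
t 12.45 hinge mm [-41.8  -1.8  97.1] yaw err -0.42 tilt [ 0.001 -0.031 -1.   ] F [-0.8  2.1  4.3] w 0.004
s 65.6 theta 0.155
```

Call:
servo_tool([
  {"slide": [0.16,0,0.13],"spin": 0},
  {"slide": [0.16,0,0.13],"spin": 0},
  {"slide": [0.1,0,0.1],"spin": 0},
])

```text
time_s: 12.75
tcp_pos: [0.5701, -0.089, 0.2985]
ee_rot: [[0.275, -0.962, 0.003], [-0.961, -0.275, -0.035], [0.034, 0.006, -0.999]]
wrist_force: [-3.2, 5.2, 13.8]
gripper_width: 0.007
```

```bash
python3 - <<'E'
from h import *
hp();est()
E
```

```text
t 12.75 hinge mm [-55.9  -1.9  88.5] yaw err -0.33 tilt [ 0.003 -0.035 -0.999] F [ 5.8  1.7 13.8] w 0.007
s 66.0 theta 0.007
```

Home with 13.8 N already; press a little longer.

Call:
servo_tool([
  {"slide": [0,0,0.15],"spin": 0},
  {"slide": [0,0,0.16],"spin": 0},
  {"slide": [0,0,0.16],"spin": 0},
])

```text
time_s: 13.05
tcp_pos: [0.5702, -0.089, 0.2984]
ee_rot: [[0.277, -0.961, 0.012], [-0.96, -0.277, -0.035], [0.037, -0.001, -0.999]]
wrist_force: [-6.7, 3.7, 15.6]
gripper_width: 0.01
```

```bash
python3 - <<'E'
from h import *
hp();est()
E
```

```text
t 13.05 hinge mm [-55.9  -1.9  88.4] yaw err -0.49 tilt [ 0.012 -0.035 -0.999] F [ 5.3  5.4 15.6] w 0.01
s 66.0 theta 0.007
```

Pressed at 15.6 N for about 0.3 s. Release upward.

Call:
servo_tool([
  {"slide": [0,0,-0.1],"spin": 0},
  {"slide": [0,0,-0.2],"spin": 0},
  {"slide": [0,0,-0.4],"spin": 0},
  {"slide": [0,0,-0.8],"spin": 0},
  {"slide": [0.4,0,-0.8],"spin": 0},
  {"slide": [0.8,0,-0.8],"spin": 0},
  {"slide": [0.8,0,-0.4],"spin": 0},
  {"slide": [0.8,0,0],"spin": 0},
  {"slide": [0.8,0,0],"spin": 0},
  {"slide": [0.5,0,0],"spin": 0},
])

```text
time_s: 14.05
tcp_pos: [0.5992, -0.1857, 0.3907]
ee_rot: [[0.28, -0.96, 0.005], [-0.959, -0.28, -0.034], [0.034, 0.004, -0.999]]
wrist_force: [0.3, 0.4, 0.1]
gripper_width: 0.002
```

Call:
servo_tool([
  {"slide": [0.9,0.4,0],"spin": 0},
  {"slide": [0.9,0.4,0],"spin": 0},
  {"slide": [0.9,0.4,0],"spin": 0},
  {"slide": [0.9,0.4,0],"spin": 0},
  {"slide": [0.9,0.4,0],"spin": 0},
  {"slide": [0.5,0.2,0],"spin": 0},
  {"slide": [0,0,0],"spin": 0},
])

```text
time_s: 14.75
tcp_pos: [0.5821, -0.3269, 0.3902]
ee_rot: [[0.28, -0.96, -0.003], [-0.96, -0.28, -0.03], [0.028, 0.012, -1.0]]
wrist_force: [0.4, -0.2, 0.6]
gripper_width: 0.0
```

```bash
python3 - <<'E'
from h import *
hp()
cap('scene','s13');cap('top','t13')
a=cv2.imread('pics/scene0.png');d=cv2.imread('pics/s13.png')
g=[cv2.cvtColor(x,cv2.COLOR_BGR2GRAY).astype(np.float32) for x in(a,d)]
for nm,(y0,y1,x0,x1) in {'lip':(145,205,300,350),'deck':(115,165,232,300),'jar':(255,305,212,255),'reel':(280,325,260,312),'pack':(285,342,312,385)}.items():
        print(nm,cv2.phaseCorrelate(g[0][y0:y1,x0:x1].copy(),g[1][y0:y1,x0:x1].copy()))
E
```

```text
t 14.75 hinge mm [-288.3   50.6  180.2] yaw err -0.67 tilt [-0.003 -0.03  -1.   ] F [-0.3 -0.3  0.6] w 0.0
lip ((-0.12072833454034182, -0.20968682193964483), 0.9303168236414592)
deck ((0.051205595805846826, 0.23972733383378042), 0.916323831876119)
jar ((0.4810687546628962, -0.011825817130340255), 1.0067764824761285)
reel ((0.004556358560787288, 0.46604992623993624), 1.001385692706324)
pack ((0.5058126073088829, -0.01327820239868771), 1.0258985782199437)
```

View pics/s13.png

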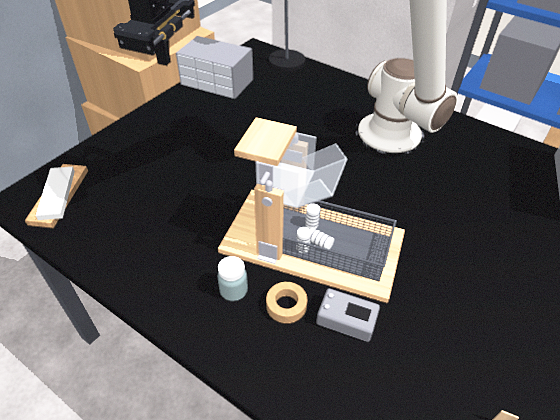

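View pics/t13.png

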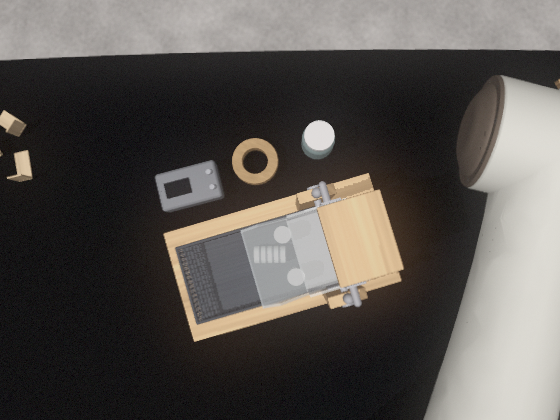

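```bash
python3 - <<'E'
from h import *
import pickle
c=pickle.load(open('c0.pkl','rb'))['top']
for p,z in [((283,234),.082),((297,277),.082),((270,255),.039),((176,247),.082),((198,324),.082)]:
    d=onz(c,*p,z)-H;print(np.round([d@EX,d@EY],3))
r.finish_job()
E
```

```text
[ 0.069 -0.041]
[0.067 0.041]
[ 0.105 -0.011]
[ 0.265 -0.073]
[0.264 0.073]
the job is handed in; nothing more can be done
```

I tipped the skip past its catch, and all three cores dropped into the tray. I then eased it back to the catch over about 3 s (roughly 0.6 rad/s on average). I pressed it home with about 15 N for 0.3 s, backed the arm clear and handed the job in at about 15 s. The hand-in gives no verdict.

**Final checks before handing in:**
- **Skip:** it stands by itself at its starting position; lip and deck are within 0.25 px of the first picture.
- **Cores:** two are standing and one is lying. They are at hinge x of about 0.07, 0.07 and 0.105 m and y within ±0.041 m. That puts them inside the tray limits, taking the tray's far wall at about x 0.265 m; I did not measure its near wall.
- **Bystanders:** the jar, power pack and reel shifted by no more than 0.5 px.
- **Robot:** the arm was about 0.2 m behind the rig, with essentially zero wrist force.

**What did not go as expected:**
- **First push:** it stalled at about 19 N (16 N across, 11 N up) with almost no rotation. That is well above the stated 5 to 9 N, and I did not find out why.
- **How it tipped:** I backed off, and as I moved the finger in to go under the deck the skip tipped over. I had not intended to tip it on that move, and I don't know the peak contact force. Readings were below 2 N at the end of that move.

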